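# Screw home the canister lid and set the canister on the tray

## Robot

A 6-joint arm with a two-finger parallel gripper is mounted at the origin on a cart in front of the work surface, level with it; the furniture and walls round the work are solid. World frame = base frame: x ahead of the robot, y to its left, z up, the work surface at z = 0. Lengths are in mm, angles in degrees, forces in N, time in s.
With the tool pointing down it reaches from about 300 to 850 mm from the base axis. Payload 4.2 kg.
Tool frame: the origin (TCP) lies at the very end of the fingers, on their centre line; the grasp point (between the pads) lies 19 mm behind it (env.grip_depth is the distance from the TCP to the grasp point, in mm); y points along the fingers, z is the direction in which the jaws open and shut, and the axes are right-handed (so a half turn about y gives the same grasp; the last joint's range is limited). The gripper opens to 91 mm and grips with 3 to 60 N. Pads are 32 mm wide; open, the fingers measure 118 mm over their backs; the gripper's body (76 mm by 178 mm) begins 60 mm behind the grasp point.
Start: joints at [-66.75, 18.312, 89.639, -0, 72.044, -1.146], TCP at [237.508, -523.673, 213.976] pointing down, gripper open.
Joint ranges: [-177.97, 177.97], [-48.28, 115.42], [12.27, 149.76], [-77.06, 257.06], [2.81, 150.46], [-146.56, 146.56]. Speed limits (degrees/s): [147.25, 147.25, 180, 180, 180, 180].

## Interface

Orientations are given as [roll, pitch, yaw] about the fixed x, y, z axes, in that order (R = Rz(yaw) Ry(pitch) Rx(roll)).
In Python, from workcell import state, imaging, job, env gives the robot as it stands.
- The arm moves only by the shell command python3 -m pendant 'ROWS' [FORCE]. ROWS is JSON, a list of rows, each an object with "delta_pos": the shift along the tool's x, y, z in cm, a list of three; "twist": the turn, a rotation vector about the tool's x, y, z in degrees, a list of three; "grip": the opening in per cent of the stroke, from 0 (shut) to 100 (fully open). In form: [{"delta_pos": [tx, ty, tz], "twist": [wx, wy, wz], "grip": grip}, ...]. A call has exactly 5 rows; each row is the pose to reach, as a shift and turn from the pose commanded when the call began, along the tool's axes at that moment; what a row does not reach only later rows make up. A row lasts 1/10 s, in which the tool goes at most 50 mm and 8.59 degrees, less where a joint would pass 70% of its speed; a pose out of reach is approached as far as the arm can. A call with a gripper value outside its range is refused whole. The fingers move at their own pace and stop on an object; FORCE is the grip in N (left out, the last holds). Time passes only in rows, so rows that repeat a pose let the fingers close, or fill a call up. It gives the time, the measured TCP pose, the force and the opening at its end, in the units of the state.
- state(): the state, without advancing time (a new reading comes with each control period).
- imaging.grab_frame(name): name is "side" or "top" or "wrist"; returns (picture, depth): 420x560x3 uint8, red, green, blue; 420x560 float32, mm along the optical axis (not along the pixel's ray), 0 where there is no reading.
- imaging.camera_info(name): a dict with "fx", "fy", "cx", "cy" (pixels), "k1" (the pictures are not rectified: a ray, as slopes to the right and down, at radius r is drawn at 1 + k1 r^2 times it, then the intrinsics apply), "R" (3x3) and "t" (3): a world point X has camera coordinates R X + t. Camera axes: x right, y down, z forward; pixel columns grow to the right and rows downward; lengths in mm; the calibration is good to about 2 mm. A picture is of the moment at which its call begins: read the wrist's pose just before it. camera_info takes no time and is no camera call; for the wrist camera it gives the pose at the moment of the call.
- job.job_done(): hands the job in, once; it reports no verdict.
The state is a dict: "time_s": time; "qpos": joint angles; "qvel": joint speeds; "effort": joint torques, N m; "ee_pos": TCP position; "ee_rot": TCP orientation; "force": force on the tool from outside, world axes, zero at the start; "torque": the same for the moment, N m; "gripper_width": finger opening in mm.
Only numpy, scipy, OpenCV 4.12 (cv2) and the standard library are available. Lean on these libraries where they do the work, as an engineer would, in place of code of your own. Each camera call takes 0.05 s, during which the arm holds its last target.

## Task

The lid of the canister in the wooden stand is only lying on top of its thread. Without lifting it off, turn it back (anticlockwise) until it drops into the thread, then screw it forward fully home while the canister is still in the stand; then lift the closed canister out, stand it upright on the tray, set down gently with its whole foot inside the rim, and let go. Do not tip the canister or disturb the other things.

Things in the scene. Friction and masses are not known exactly. Their poses are not given: they have to be found in the camera images.
- wing (a point): Grip wing of the blue screw lid: upright bar 46 mm long (its x), 14 mm thick (its y), 32 mm high, on the lid's flat top. The point is the wing's middle on the lid's axis: 16 mm above the flat top, 16 mm below the wing's top edge. z up. Lid 65 mm across, about 0.1 kg; at the start it lies level, unengaged, on TOP of the canister's thread ramps.
- lid_edge (a point): Point on the lid's axis level with the skirt's lower edge, 38 mm below the wing's point and 22 mm below the lid's flat top; same axes as the wing. Its height above canister_foot is 88 mm lying on the ramps, 78.5 mm once dropped into the thread, 75.3 mm fully home. Three lugs inside the skirt run in the thread.
- canister_foot (a point): Centre of the underside of the canister: aluminium can 62 mm across and 70 mm high with a square dark foot 58 x 58 x 16 mm (x and y square to the foot's sides, z up). Closed, it is 129 mm high to the wing's top and weighs 0.35 to 0.6 kg. Turned home, the lid carries it.
- neck (a point): On the canister's axis, 88 mm above its underside, level with the tops of three thread ramps; same axes as canister_foot. Lid angle = yaw of wing x less yaw of this x, anticlockwise positive from above. Start: -15 to +17 degrees; stops block clockwise turning below -27. Past +38 the lid is free to fall 9.5 mm; held firmly it falls only if lowered or let slip. It turns back to a stop at +69.
- neck_low (a point): On the canister's axis, 75.3 mm above its underside: where lid_edge is when home. From the dropped position, turning clockwise lowers the lid another 3.2 mm, from +21 to -11 degrees (lid angle as at neck), then it turns level to a stop at -27 degrees: fully home. Turning is nearly free; no force is needed, but the grip must follow it down or slip. 1.1 mm of play up and down at home.
- stand_floor (a point): Centre of the floor of the square recess (61 x 61 mm, 16 mm deep) in a fixed dark wood block 104 x 104 x 22 mm. The canister's foot stands in it and so cannot turn (3 degrees of play). Floor 6 mm above the worktop; z up, x and y along its sides.
- tray_floor (a point): Centre of the flat floor (4 mm above the worktop) of the fixed low aluminium tray, 150 mm (its x) by 190 mm (its y) outside, rim 14 mm high and 4 mm thick.
- butter_mid (a point): Bystander, not to be disturbed: wrapped stick of butter, 33 x 120 mm, 32 mm high, lying flat. The point lies on its upright centre line, 15 mm above the worktop.
- scraper_mid (a point): Bystander, not to be disturbed: bench scraper (steel blade, black grip), 96 x 162 x 17 mm, lying flat. The point lies on its upright centre line, 15 mm above the worktop.
- ring_big_mid (a point): Bystander, not to be disturbed: plain steel pastry ring, 71 mm across, 30 mm high. The point lies on its upright centre line, 15 mm above the worktop.
- drum_mid (a point): Bystander, not to be disturbed: yellow card drum with white lid, 75 mm across, 96 mm high, upright. The point lies on its upright centre line, 15 mm above the worktop.
- measure_mid (a point): Bystander, not to be disturbed: steel measuring cup with a handle, 75 x 149 mm, 46 mm high. The point lies on its upright centre line, 15 mm above the worktop.
- herb_jar_mid (a point): Bystander, not to be disturbed: glass herb jar with black cap and green label, 51 mm across, 112 mm high, upright. The point lies on its upright centre line, 15 mm above the worktop.
Mind the look-alikes: they are no part of the job. Of the things shaped like the part that bears wing, the blue one is meant.

How it is judged:
By the outcome, as a careful person would: the job done as asked, in the order asked, and still so for the second after the job is handed in, with the robot touching nothing.
It also fails if it takes over 48 s, if anything falls off the work surface, if the arm or the gripper's body presses on something with over 40 N, if the wrist force passes 120 N, or if a joint passes its speed limit or range.

## Working session

There is one attempt and no reset: what is moved stays moved. The work goes in short steps, Python scripts to look and compute and a shell command to move; the robot and the scene stay as the last step left them, time stands still between calls to the robot, and variables do not carry over. Pictures are saved under pics/ and viewed, and the job is handed in when it is done.

```bash
ls -la; mkdir -p pics; python3 - <<'E'
from workcell import state, imaging, job, env
import cv2
print(state()); print(env.grip_depth)
for n in ("side","top","wrist"):
    c=imaging.camera_info(n); print(n,c)
    p,d=imaging.grab_frame(n)
    cv2.imwrite(f"pics/{n}0.png",p[:,:,::-1])
    import numpy as np
    np.savez(f"{n}0.npz",p=p,d=d,**{k:c[k] for k in c})
E
```

```text
total 12
drwxr-xr-x  3 agent agent 4096 Dec  7 14:39 .
drwxr-xr-x 23 root  root  4096 Dec  7 14:39 ..
drwxr-xr-x  2 agent agent 4096 Dec  7 14:39 pics
{'time_s': 0.0, 'qpos': array([-6.67488366e+01,  1.83507625e+01,  8.97069108e+01,  1.44750584e-03,
        7.20429783e+01, -1.14727183e+00]), 'qvel': array([0.03188743, 0.0234086 , 0.14276837, 0.10108022, 0.03094227,
       0.05671322]), 'effort': array([-1.21140372e-03, -4.12459731e+01, -2.31971204e+01,  7.24171568e-02,
        4.57387569e-02, -1.30706981e-04]), 'ee_pos': array([ 237.31636613, -523.18600635,  213.12566446]), 'ee_rot': array([-9.01006038e+01,  3.39121135e-03, -1.55602015e+02]), 'force': array([ 0.40364242, -0.59713109,  0.59202399]), 'torque': array([0.00526803, 0.00520454, 0.01648901]), 'gripper_width': 91.18231549285518}
18.8
side {'fx': 535.0113366648139, 'fy': 535.0113366648139, 'cx': 286.0736727408394, 'cy': 214.3576175065576, 'k1': 0.053678437687302766, 'R': array([[ 0.93444   , -0.35605974, -0.00658353],
       [-0.22651268, -0.57998947, -0.7824987 ],
       [ 0.27479791,  0.73268934, -0.62261741]]), 't': array([-546.33556848,  252.26646136, 1555.80979825])}
top {'fx': 488.4343999057554, 'fy': 488.4343999057554, 'cx': 277.796686027604, 'cy': 212.42586234811975, 'k1': 0.009365883701417582, 'R': array([[ 0.35492191, -0.93483962, -0.01026236],
       [-0.83988727, -0.31401239, -0.4427026 ],
       [ 0.41063342,  0.16574408, -0.89660978]]), 't': array([-164.81893234,  582.23820807, 1429.86474734])}
wrist {'fx': 291.04131974383625, 'fy': 291.04131974383625, 'cx': 277.26845449703706, 'cy': 211.83009087501335, 'k1': 0.014712322472466068, 'R': array([[ 0.412682  , -0.91087447, -0.00112449],
       [-0.87474309, -0.39665592,  0.27836776],
       [-0.25400413, -0.11389373, -0.96047391]]), 't': array([-574.12512228,  -31.5139751 ,  391.18815142])}
```

View pics/top0.png

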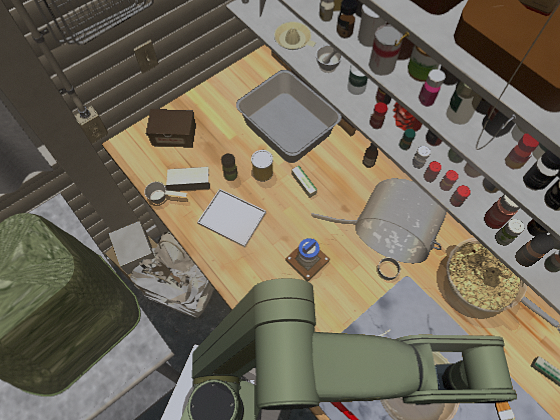

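View pics/side0.png

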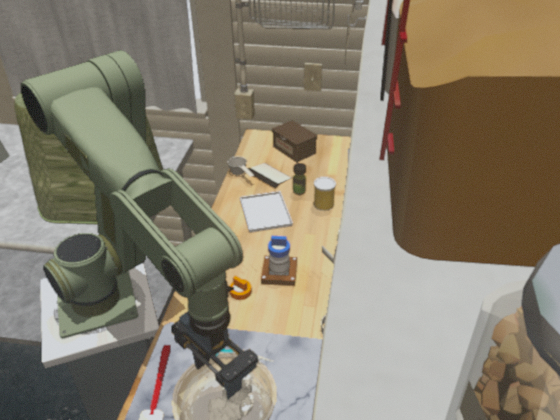

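View pics/wrist0.png

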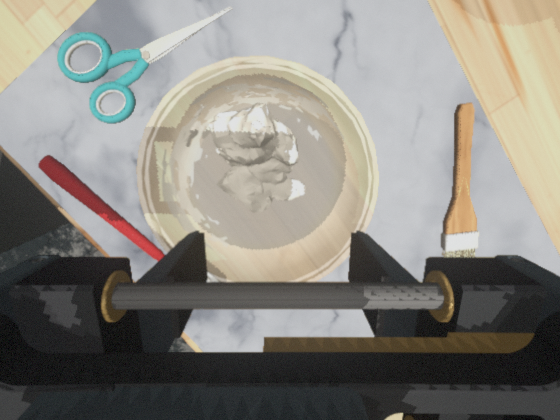

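The top view shows the stand at about (308,258), with the blue-lidded canister on it at (309,247). The tray is at (232,217). The side view shows the canister at (279,255) and an orange object at (238,288). I'll enlarge both to confirm which lid is meant.

```bash
cat > h.py <<'E'
import numpy as np, cv2
from workcell import state, imaging
def load(f):
    z=np.load(f); return z
def ray(c,u,v):
    x=(u-c['cx'])/c['fx']; y=(v-c['cy'])/c['fy']
    K=np.eye(3); 
    rd=np.hypot(x,y); r=rd
    for _ in range(20): r=rd/(1+c['k1']*r*r)
    s=r/rd if rd>1e-9 else 1
    d=np.array([x*s,y*s,1.0]); R=np.array(c['R']); t=np.array(c['t'])
    return -R.T@t, R.T@d
def onz(c,u,v,z):
    o,d=ray(c,u,v); k=(z-o[2])/d[2]; return o+k*d
def withdepth(c,u,v,dep):
    o,d=ray(c,u,v); return o+dep*d
def proj(c,X):
    R=np.array(c['R']); t=np.array(c['t']); p=R@np.asarray(X,float)+t
    a=p[:2]/p[2]; a=a*(1+c['k1']*(a@a)); return np.array([c['fx']*a[0]+c['cx'],c['fy']*a[1]+c['cy']])
E
python3 - <<'E'
from h import *
t=load('top0.npz'); s=load('side0.npz')
a=cv2.resize(t['p'][210:300,250:370],None,fx=5,fy=5,interpolation=cv2.INTER_CUBIC)
b=cv2.resize(s['p'][210:310,200:320],None,fx=5,fy=5,interpolation=cv2.INTER_CUBIC)
cv2.imwrite('pics/ctop.png',a[:,:,::-1]); cv2.imwrite('pics/cside.png',b[:,:,::-1])
def pr(n,c,u,v,z): print(n,onz(c,u,v,z).round(1))
pr('lid top-cam',t,309,247,120); pr('lid side',s,279,245,120)
for q in [(232,191),(266,210),(232,245),(198,221)]: pr('tray',t,*q,14)
for q in [(241,197),(283,195),(291,226),(248,228)]: pr('tray side',s,*q,14)
for n,q,z in [('drum',(262,160),96),('herb',(228,160),112),('butter',(304,181),32),('ring',(388,268),30),('meas',(156,193),46),('scr',(188,178),17),('pot',(400,190),120)]: pr(n,t,*q,z)
pr('orange',s,238,288,10)
E
```

```text
lid top-cam [531.3 -80.3 120. ]
lid side [529.8 -88.1 120. ]
tray [680.8 256.5  14. ]
tray [652.8 115.4  14. ]
tray [489.8 174.7  14. ]
tray [530.9 320.1  14. ]
tray side [531.7 316.   14. ]
tray side [676.7 272.3  14. ]
tray side [640.1  98.7  14. ]
tray side [502.4 141.2  14. ]
drum [791.7 182.   96. ]
herb [741.6 287.4 112. ]
butter [799.   27.2  32. ]
ring [ 588.2 -336.5   30. ]
meas [565.7 491.8  46. ]
scr [673.  425.3  17. ]
pot [ 828.3 -294.7  120. ]
orange [ 392.6 -106.2   10. ]
```

View pics/ctop.png

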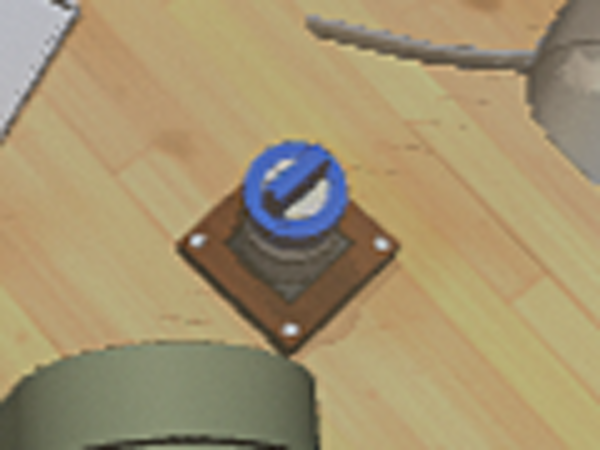

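View pics/cside.png

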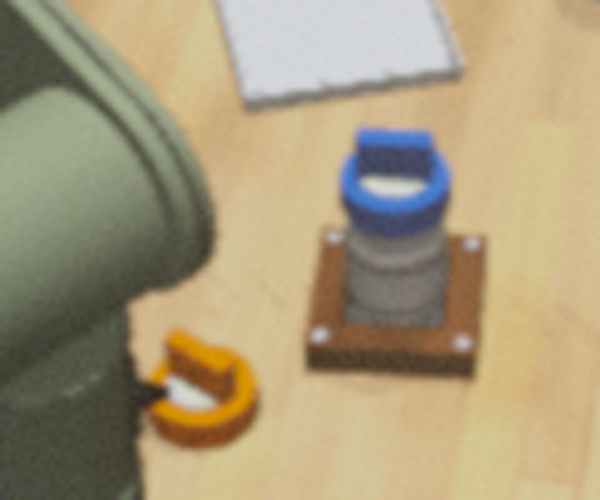

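Two things have the lid's shape: the orange one lying loose at side (238,288), and the blue one on the canister at side (279,250) / top (309,247). The task says blue, and only the blue one lies on the canister in the stand, so that is the target; both crops confirm it. Next I'll measure the rough wing yaw and the axis.

```bash
python3 - <<'E'
from h import *
t=load('top0.npz'); s=load('side0.npz')
# wing top edge ends in enlarged crops
f=lambda a,o:(a[0]/5+o[0],a[1]/5+o[1])
for n,c,pts,o in [('top',t,[(268,188),(317,150)],(250,210)),('side',s,[(358,131),(432,134)],(200,210))]:
    P=[onz(c,*f(p,o),148) for p in pts]; print(n,[p.round(1) for p in P]); d=P[1]-P[0]; print(np.degrees(np.arctan2(d[1],d[0])),np.linalg.norm(d),(P[0]+P[1])/2)
# stand screws at z=22
for n,c,pts,o in [('top',t,[(178,243),(290,352),(400,245)],(250,210)),('side',s,[(322,228),(484,238),(475,348),(308,347)],(200,210))]:
    P=[onz(c,*f(p,o),22) for p in pts]; print(n,[p.round(1) for p in P])
    for i in range(len(P)-1):
        d=P[i+1]-P[i]; print(np.degrees(np.arctan2(d[1],d[0]))%90, np.linalg.norm(d))
w=load('wrist0.npz'); cc=-w['R'].T@w['t']; print('wcam',cc)
psi=np.radians(-155.6); X=np.array([np.cos(psi),np.sin(psi),0]); Z=np.array([-np.sin(psi),np.cos(psi),0])
d=cc-np.array([237.3,-523.2,213.1]); print(d@X,d[2],d@Z)
E
```

```text
top [array([512.3, -68. , 148. ]), array([546.8, -87.9, 148. ])]
-30.013675752461346 39.75655681230195 [529.56004515 -77.90724351 148.        ]
side [array([512.6, -74. , 148. ]), array([551.6, -92.1, 148. ])]
-24.836186801355677 42.98281757037225 [532.12420293 -83.06631821 148.        ]
top [array([504.6, -12.6,  22. ]), array([ 459.6, -106.6,   22. ]), array([ 554.7, -150.3,   22. ])]
64.43513813391796 104.25315247938055
65.34948266288637 104.71937068122683
side [array([506.8, -14.6,  22. ]), array([597.7, -59.8,  22. ]), array([ 557.5, -146.1,   22. ]), array([ 465.4, -109.4,   22. ])]
63.58713353511833 101.45092837174386
65.02191088031982 95.26235036855648
68.27760907094063 99.15028193695595
wcam [ 308.72787758 -490.90224527  383.85288806]
-78.3905465960662 170.75288805701828 0.09413512609834553
```

```bash
cat >> h.py <<'E'
from scipy.spatial.transform import Rotation as Ro
def goto(pos,rpy,s=None):
    s=s or state()
    R=Ro.from_euler('xyz',s['ee_rot'],degrees=True); T=Ro.from_euler('xyz',rpy,degrees=True)
    d=R.inv().apply(np.asarray(pos)-s['ee_pos'])/10; w=(R.inv()*T).as_rotvec(degrees=True)
    print('t',round(s['time_s'],2),'pos',s['ee_pos'].round(1),'rot',s['ee_rot'].round(1),'F',s['force'].round(1),'T',s['torque'].round(2),'w',round(s['gripper_width'],1),'q',s['qpos'].round(0))
    print('delta cm',d.round(2),'twist',w.round(1))
E
python3 -m pendant '[{"delta_pos":[-4,0,-2.5],"twist":[0,-8.5,0],"grip":100},{"delta_pos":[-8,0,-5],"twist":[0,-17,0],"grip":100},{"delta_pos":[-12,0,-7.5],"twist":[0,-25.5,0],"grip":100},{"delta_pos":[-16,0,-10],"twist":[0,-34,0],"grip":100},{"delta_pos":[-20,0,-12.5],"twist":[0,-42.5,0],"grip":100}]'
python3 -c "
from h import *
goto([531,-82,230],[-90,0,-27])"
```

```text
time_s: 0.65
ee_pos: [368.6, -325.5, 213.8]
ee_rot: [-90.0, 0.0, -112.8]
force: [2.0, -0.8, -0.3]
gripper_width: 90.8
t 0.65 pos [ 368.6 -325.5  213.8] rot [ -90.     0.  -112.8] F [ 2.  -0.8 -0.3] T [-0.05 -0.11 -0.02] w 90.8 q [-43.  11. 100.   0.  69. -20.]
delta cm [-28.74  -1.62   5.54] twist [ -0.  -85.8  -0. ]
```

```bash

python3 -m pendant '[{"delta_pos":[-4.5,-0.4,0.9],"twist":[0,-8.5,0],"grip":100},{"delta_pos":[-9,-0.8,1.8],"twist":[0,-17,0],"grip":100},{"delta_pos":[-13.5,-1.2,2.7],"twist":[0,-25.5,0],"grip":100},{"delta_pos":[-18,-1.6,3.6],"twist":[0,-34,0],"grip":100},{"delta_pos":[-22.5,-1.6,4.4],"twist":[0,-42.5,0],"grip":100}]'
python3 -c "
from h import *
goto([531,-82,230],[-90,0,-27])"
```

```text
time_s: 1.15
ee_pos: [497.8, -135.9, 230.4]
ee_rot: [-90.0, -0.0, -70.2]
force: [0.7, -0.8, 1.0]
gripper_width: 91.1
t 1.15 pos [ 497.8 -135.9  230.4] rot [-90.   -0.  -70.2] F [ 0.7 -0.8  1. ] T [-0.02 -0.15  0.02] w 91.1 q [-17.  12.  96.  -0.  72. -36.]
delta cm [-3.95  0.04  4.95] twist [ -0.  -43.2   0.1]
```

```bash

python3 -m pendant '[{"delta_pos":[-1,0,1.2],"twist":[0,-8.5,0],"grip":100},{"delta_pos":[-2,0,2.4],"twist":[0,-17,0],"grip":100},{"delta_pos":[-3,0,3.6],"twist":[0,-25.7,0],"grip":100},{"delta_pos":[-3.95,0,4.95],"twist":[0,-34.3,0],"grip":100},{"delta_pos":[-3.95,0,4.95],"twist":[0,-42.9,0],"grip":100}]'
python3 - <<'E'
from h import *
goto([531,-82,230],[-90,0,-27])
for n in ('wrist','top','side'):
    c=imaging.camera_info(n); p,d=imaging.grab_frame(n)
    cv2.imwrite(f'pics/{n}1.png',p[:,:,::-1]); np.savez(f'{n}1.npz',p=p,d=d,**c)
goto([531,-82,230],[-90,0,-27])
E
```

```text
time_s: 1.65
ee_pos: [531.1, -82.3, 229.5]
ee_rot: [-90.0, 0.0, -27.4]
force: [-0.7, -0.5, -0.3]
gripper_width: 91.3
t 1.65 pos [531.1 -82.3 229.5] rot [-90.    0.  -27.4] F [-0.7 -0.5 -0.3] T [ 0.   -0.14 -0.03] w 91.3 q [-10.  14.  93.   0.  73. -73.]
delta cm [-0.03 -0.05  0.02] twist [-0.  -0.4 -0. ]
t 1.8 pos [530.2 -83.7 229.6] rot [-90.   0. -28.] F [0.3 1.  0.7] T [ 0.11 -0.14 -0.05] w 91.2 q [-10.  14.  93.  -0.  73. -72.]
delta cm [-0.01 -0.04  0.19] twist [ 0. -1. -0.]
```

View pics/wrist1.png

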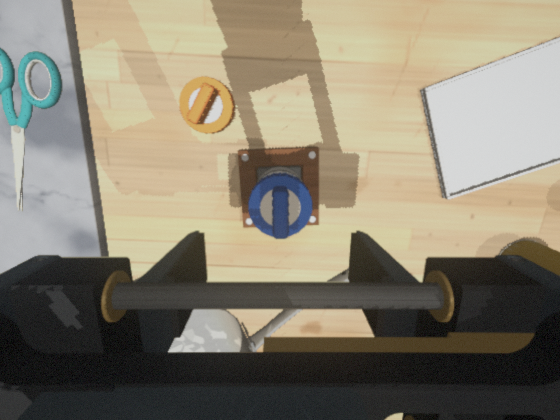

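View pics/side1.png

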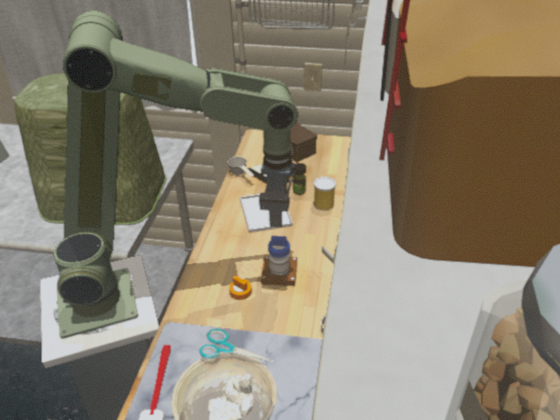

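```bash
python3 - <<'E'
from h import *
w=load('wrist1.npz'); p=w['p']
a=cv2.resize(p[140:245,225:335],None,fx=5.5,fy=5.5,interpolation=cv2.INTER_CUBIC)
cv2.imwrite('pics/cw1.png',a[:,:,::-1])
E
```

```text
(no output)
```

View pics/cw1.png

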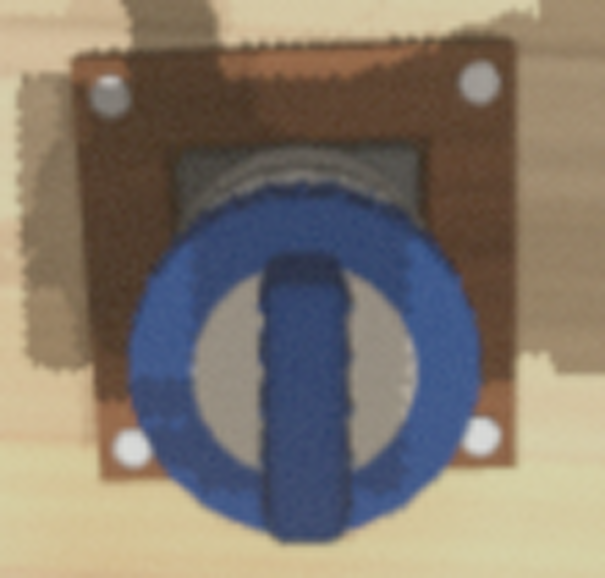

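```bash
python3 - <<'E'
from h import *
w=load('wrist1.npz'); f=lambda a:((a[0]+.5)/5.5+225-.5,(a[1]+.5)/5.5+140-.5)
g=lambda a,z:onz(w,*f(a),z)
A,B=g((306,283),148),g((307,541),148); d=B-A
print('wing',A.round(1),B.round(1),np.linalg.norm(d),np.degrees(np.arctan2(d[1],d[0])),(A+B)/2)
for l in [((263,283),(266,530)),((350,283),(348,530))]:
    a,b=g(l[0],148),g(l[1],148); d=b-a; print('edge',a.round(1),b.round(1),np.degrees(np.arctan2(d[1],d[0])))
S=[g(q,22) for q in [(110,97),(480,82),(480,436),(132,447)]]
print('screws',[s.round(1) for s in S],np.mean(S,0)); 
for i in range(4):
    d=S[(i+1)%4]-S[i]; print(np.linalg.norm(d),np.degrees(np.arctan2(d[1],d[0])))
S=[g(q,22) for q in [(72,57),(513,38),(513,465),(100,478)]]
print('corners',[s.round(1) for s in S],np.mean(S,0)); 
for i in range(4):
    d=S[(i+1)%4]-S[i]; print(np.linalg.norm(d),np.degrees(np.arctan2(d[1],d[0])))
# foot back edge z=22
d=g((420,142),22)-g((178,152),22);print('recess',np.linalg.norm(d),np.degrees(np.arctan2(d[1],d[0])))
# lid circle by colour
hsv=cv2.cvtColor(w['p'],cv2.COLOR_RGB2HSV); m=((hsv[...,0]>100)&(hsv[...,0]<125)&(hsv[...,1]>130)).astype(np.uint8)
n,l,st,ce=cv2.connectedComponentsWithStats(m); i=1+np.argmax(st[1:,4]); print(st[i])
cn=cv2.findContours((l==i).astype(np.uint8),cv2.RETR_EXTERNAL,cv2.CHAIN_APPROX_NONE)[0]
c=max(cn,key=len)[:,0]; P=np.array([onz(w,u,v,116) for u,v in c])
from scipy.optimize import least_squares
r=least_squares(lambda q:np.hypot(P[:,0]-q[0],P[:,1]-q[1])-q[2],[531,-82,32],loss='soft_l1'); print('lid circ',r.x)
for z in (116,148): print('depth there', )
for q in [(230,360),(307,400),(380,360)]:
    u,v=map(round,f(q)); print(withdepth(w,u,v,w['d'][v,u]).round(1))
E
```

```text
wing [509.8 -68.6 148. ] [549.3 -88.7 148. ] 44.27687061114945 -27.00090330329823 [529.57082747 -78.63795968 148.        ]
edge [506.7 -74.7 148. ] [544.4 -93.9 148. ] -26.962201121024133
edge [513.1 -62.3 148. ] [550.7 -81.7 148. ] -27.23764826814623
screws [array([ 473.9, -100.1,   22. ]), array([510.4, -22.1,  22. ]), array([588.3, -59.2,  22. ]), array([ 551.2, -137.1,   22. ])] [530.97621721 -79.62825888  22.        ]
86.2009858058582 64.90808583513947
86.30272251453142 -25.478203108159974
86.27339881401721 -115.472705580574
85.72986885881747 154.4720920853912
corners [array([ 461.9, -103.5,   22. ]), array([504.9, -11. ,  22. ]), array([598.9, -55.2,  22. ]), array([ 554.7, -148.1,   22. ])] [530.10368724 -79.45116667  22.        ]
101.99978335408474 65.03321677706856
103.87339192191452 -25.148008606183716
102.9385445841371 -115.46953153124082
102.97738778535627 154.33028299197505
recess 56.95526149035529 64.97643037832569
[293 180  18  44 341]
lid circ [531.02738765 -73.92683151  24.36936731]
depth there
depth there
[522.  -90.6 117.1]
[527.3 -77.8 146.5]
[535.1 -65.6 116.5]
```

The wrist crop shows the blue wing's top from (306,283) to (307,541) in crop pixels, with the stand behind it. That gives:
- Axis at about (530.2, -79.0).
- Wing yaw of -27.1.
- Stand yaw of -25.3, so the lid angle is about -2.

Next I'll align above the wing and check.

```bash

python3 -c "
from h import *
goto([530.2,-79,170],[-90,0,-27.1])"
```

```text
t 1.8 pos [530.2 -83.7 229.6] rot [-90.   0. -28.] F [0.3 1.  0.7] T [ 0.11 -0.14 -0.05] w 91.2 q [-10.  14.  93.  -0.  73. -72.]
delta cm [-0.21  5.96  0.42] twist [ 0.  -0.9 -0. ]
```

```bash

python3 -m pendant '[{"delta_pos":[-0.1,2,0.2],"twist":[0,-0.9,0],"grip":100},{"delta_pos":[-0.21,4,0.42],"twist":[0,-0.9,0],"grip":100},{"delta_pos":[-0.21,5.95,0.42],"twist":[0,-0.9,0],"grip":60},{"delta_pos":[-0.21,5.95,0.42],"twist":[0,-0.9,0],"grip":60},{"delta_pos":[-0.21,5.95,0.42],"twist":[0,-0.9,0],"grip":60}]' 20
python3 - <<'E'
from h import *
goto([530.2,-79,121.5],[-90,0,-27.1])
for n in ('wrist','top'):
    c=imaging.camera_info(n); p,d=imaging.grab_frame(n)
    cv2.imwrite(f'pics/{n}2.png',p[:,:,::-1]); np.savez(f'{n}2.npz',p=p,d=d,**c)
goto([530.2,-79,121.5],[-90,0,-27.1])
E
```

```text
time_s: 2.3
ee_pos: [530.4, -79.4, 170.7]
ee_rot: [-90.0, 0.0, -27.0]
force: [-0.1, 0.1, -0.5]
gripper_width: 70.1
t 2.3 pos [530.4 -79.4 170.7] rot [-90.   0. -27.] F [-0.1  0.1 -0.5] T [ 0.04 -0.14 -0.02] w 70.1 q [-10.  17.  99.  -0.  65. -73.]
delta cm [-0.04  4.92  0.03] twist [ 0.   0.1 -0. ]
t 2.4 pos [531.2 -79.5 171.7] rot [-90.   -0.1 -27. ] F [0.2 0.3 0.2] T [ 0.08 -0.14  0.02] w 61.7 q [-10.  17.  99.  -0.  65. -73.]
delta cm [-0.12  5.01 -0.  ] twist [-0.   0.1  0.1]
```

View pics/wrist2.png

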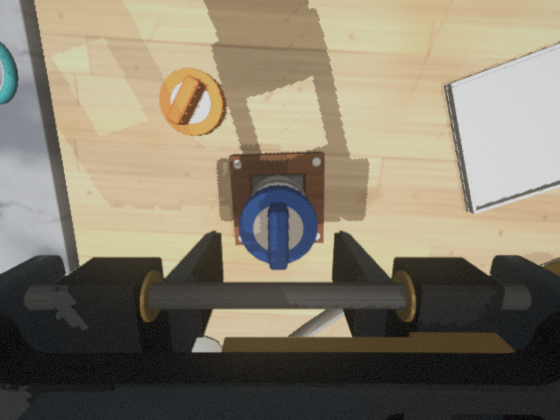

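The wing sits at x≈279 in the wrist image, centred between the fingers at about 222 and 335. I'll descend.

```bash

python3 -m pendant '[{"delta_pos":[-0.08,1.5,0],"twist":[0,0,0],"grip":60},{"delta_pos":[-0.08,3,0],"twist":[0,0,0],"grip":60},{"delta_pos":[-0.08,4.3,0],"twist":[0,0,0],"grip":60},{"delta_pos":[-0.08,4.9,0],"twist":[0,0,0],"grip":60},{"delta_pos":[-0.08,4.9,0],"twist":[0,0,0],"grip":60}]' 20
python3 - <<'E'
from h import *
goto([530.2,-79,121.5],[-90,0,-27.1])
E
```

```text
time_s: 2.9
ee_pos: [529.8, -78.9, 121.5]
ee_rot: [-90.0, 0.0, -26.9]
force: [-0.2, 0.5, 1.1]
gripper_width: 54.7
t 2.9 pos [529.8 -78.9 121.5] rot [-90.    0.  -26.9] F [-0.2  0.5  1.1] T [ 0.1  -0.19  0.02] w 54.7 q [-10.  19. 103.  -0.  58. -73.]
delta cm [0.04 0.   0.01] twist [ 0.   0.2 -0. ]
```

```bash

python3 -m pendant '[{"delta_pos":[0,0,0],"twist":[0,0,0],"grip":0},{"delta_pos":[0,0,0],"twist":[0,0,0],"grip":0},{"delta_pos":[0,0,0],"twist":[0,0,0],"grip":0},{"delta_pos":[0,0,0],"twist":[0,0,0],"grip":0},{"delta_pos":[0,0,0],"twist":[0,0,0],"grip":0}]' 20
python3 - <<'E'
from h import *
goto([530.2,-79,121.5],[-90,0,-27.1])
E
```

```text
time_s: 3.4
ee_pos: [529.8, -78.8, 121.7]
ee_rot: [-90.0, -0.0, -26.9]
force: [-0.9, 0.4, 0.9]
gripper_width: 17.6
t 3.4 pos [529.8 -78.8 121.7] rot [-90.   -0.  -26.9] F [-0.9  0.4  0.9] T [ 0.06 -0.15  0.06] w 17.6 q [-10.  19. 103.  -0.  58. -73.]
delta cm [ 0.04  0.02 -0.  ] twist [-0.   0.2  0. ]
```

```bash

python3 -m pendant '[{"delta_pos":[0,0,0],"twist":[0,0,0],"grip":0},{"delta_pos":[0,0,0],"twist":[0,0,0],"grip":0},{"delta_pos":[0,0,0],"twist":[0,-2,0],"grip":0},{"delta_pos":[0,0,0],"twist":[0,-5,0],"grip":0},{"delta_pos":[0,0,0],"twist":[0,-8,0],"grip":0}]' 20
python3 - <<'E'
from h import *
goto([530.2,-79,121.5],[-90,0,25])
E
```

```text
time_s: 3.9
ee_pos: [529.9, -78.9, 121.6]
ee_rot: [-90.0, -0.0, -18.8]
force: [-0.3, -0.1, 1.2]
gripper_width: 14.0
t 3.9 pos [529.9 -78.9 121.6] rot [-90.   -0.  -18.8] F [-0.3 -0.1  1.2] T [ 0.1  -0.16 -0.04] w 14.0 q [-10.  19. 103.  -0.  58. -81.]
delta cm [ 0.04  0.01 -0.  ] twist [  0.  -43.8   0. ]
```

```bash

python3 -m pendant '[{"delta_pos":[0,0,0],"twist":[0,-6,0],"grip":0},{"delta_pos":[0,0,0],"twist":[0,-12,0],"grip":0},{"delta_pos":[0,0,0],"twist":[0,-18,0],"grip":0},{"delta_pos":[0,0,0],"twist":[0,-24,0],"grip":0},{"delta_pos":[0,0,0],"twist":[0,-30,0],"grip":0}]'
python3 -m pendant '[{"delta_pos":[0,0,0],"twist":[0,-5,0],"grip":0},{"delta_pos":[0,0,0],"twist":[0,-10,0],"grip":0},{"delta_pos":[0,0,0],"twist":[0,-14,0],"grip":0},{"delta_pos":[0,0,0],"twist":[0,-14,0],"grip":0},{"delta_pos":[0,0,0],"twist":[0,-14,0],"grip":0}]'
python3 - <<'E'
from h import *
goto([530.2,-79,121.5],[-90,0,25])
c=imaging.camera_info('wrist'); p,d=imaging.grab_frame('wrist')
cv2.imwrite('pics/wrist3.png',p[:,:,::-1]); np.savez('wrist3.npz',p=p,d=d,**c)
c=imaging.camera_info('side'); p,d=imaging.grab_frame('side')
cv2.imwrite('pics/side3.png',cv2.resize(p[190:300,220:340],None,fx=5,fy=5,interpolation=cv2.INTER_CUBIC)[:,:,::-1]); np.savez('side3.npz',p=p,d=d,**c)
E
```

```text
time_s: 4.4
ee_pos: [529.8, -78.8, 121.5]
ee_rot: [-90.0, -0.0, 11.3]
force: [0.1, 0.6, 0.0]
gripper_width: 14.0
time_s: 4.9
ee_pos: [529.7, -79.0, 121.3]
ee_rot: [-90.0, 0.0, 25.0]
force: [0.2, -0.7, -1.2]
gripper_width: 13.6
t 4.9 pos [529.7 -79.  121.3] rot [-90.   0.  25.] F [ 0.2 -0.7 -1.2] T [-0.13 -0.19 -0.02] w 13.6 q [ -10.   19.  103.   -0.   58. -125.]
delta cm [ 0.04 -0.02 -0.02] twist [ 0. -0. -0.]
```

View pics/wrist3.png

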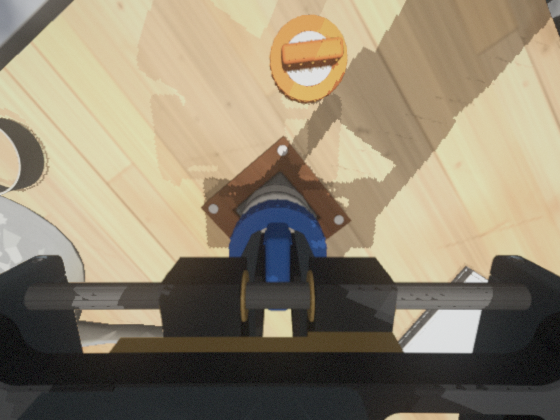

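View pics/side3.png

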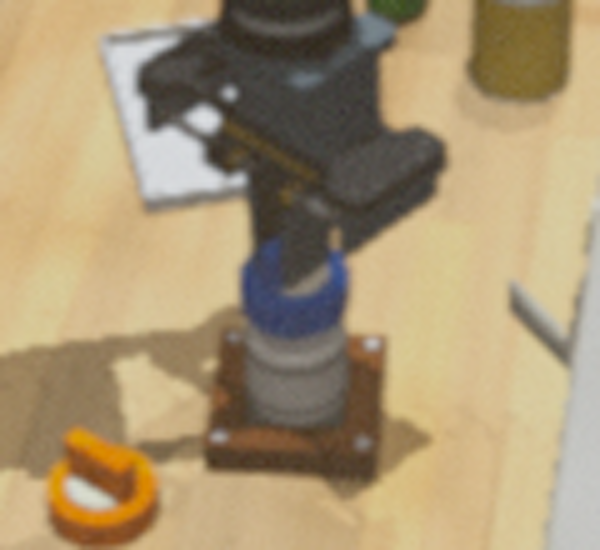

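The lid turned with the gripper, and the wing is still aligned with the tool at (277,260). The lid angle is about +50. The z force fell by about 1 to 2 N, which suggests the gripper now carries the lid. I'll lower gently and watch the force.

```bash

python3 -m pendant '[{"delta_pos":[0,0.1,0],"twist":[0,0,0],"grip":0},{"delta_pos":[0,0.2,0],"twist":[0,0,0],"grip":0},{"delta_pos":[0,0.3,0],"twist":[0,0,0],"grip":0},{"delta_pos":[0,0.4,0],"twist":[0,0,0],"grip":0},{"delta_pos":[0,0.4,0],"twist":[0,0,0],"grip":0}]' 15
python3 -c "
from h import *
goto([530.2,-79,112],[-90,0,25])"
```

```text
time_s: 5.5
ee_pos: [529.8, -78.9, 117.4]
ee_rot: [-90.0, 0.0, 25.1]
force: [0.2, -2.3, -0.3]
gripper_width: 14.2
t 5.5 pos [529.8 -78.9 117.4] rot [-90.    0.   25.1] F [ 0.2 -2.3 -0.3] T [-0.34 -0.07  0.04] w 14.2 q [ -10.   19.  103.   -0.   58. -125.]
delta cm [ 0.04  0.54 -0.03] twist [ 0.   0.1 -0. ]
```

```bash

python3 -m pendant '[{"delta_pos":[0,0.15,0],"twist":[0,0,0],"grip":0},{"delta_pos":[0,0.3,0],"twist":[0,0,0],"grip":0},{"delta_pos":[0,0.4,0],"twist":[0,0,0],"grip":0},{"delta_pos":[0,0.5,0],"twist":[0,0,0],"grip":0},{"delta_pos":[0,0.55,0],"twist":[0,0,0],"grip":0}]' 15
python3 - <<'E'
from h import *
goto([530.2,-79,112],[-90,0,25])
c=imaging.camera_info('side'); p,d=imaging.grab_frame('side')
cv2.imwrite('pics/side4.png',cv2.resize(p[190:300,220:340],None,fx=5,fy=5,interpolation=cv2.INTER_CUBIC)[:,:,::-1]); np.savez('side4.npz',p=p,d=d,**c)
goto([530.2,-79,112],[-90,0,25])
E
```

```text
time_s: 6.0
ee_pos: [529.8, -79.0, 112.1]
ee_rot: [-90.0, 0.0, 25.1]
force: [-0.5, -3.2, 3.6]
gripper_width: 13.6
t 6.0 pos [529.8 -79.  112.1] rot [-90.    0.   25.1] F [-0.5 -3.2  3.6] T [-0.44  0.11  0.02] w 13.6 q [ -10.   20.  103.   -0.   57. -125.]
delta cm [ 0.04  0.01 -0.02] twist [ 0.   0.1 -0. ]
t 6.05 pos [529.8 -78.9 112.1] rot [-90.    0.   25.1] F [-0.4 -2.1  2. ] T [-0.45  0.01  0.02] w 14.0 q [ -10.   20.  103.   -0.   57. -125.]
delta cm [ 0.04  0.01 -0.03] twist [ 0.   0.1 -0. ]
```

View pics/side4.png

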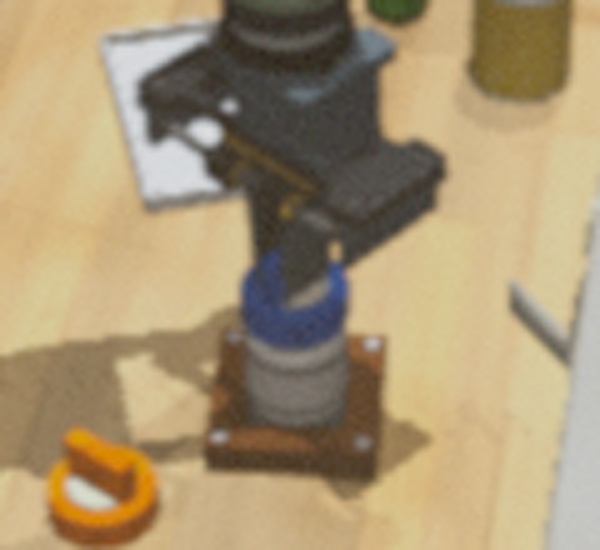

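The skirt edge moved down about 10 crop pixels (340 to 350), which fits the 9.5 mm drop, and the force is only about 2 to 3 N. I'll briefly open the grip so the lid seats by itself and the side load goes, then regrip.

```bash

python3 -m pendant '[{"delta_pos":[0,0,0],"twist":[0,0,0],"grip":25},{"delta_pos":[0,0,0],"twist":[0,0,0],"grip":25},{"delta_pos":[0,0,0],"twist":[0,0,0],"grip":25},{"delta_pos":[0,0,0],"twist":[0,0,0],"grip":25},{"delta_pos":[0,0,0],"twist":[0,0,0],"grip":25}]' 15
python3 - <<'E'
from h import *
goto([530.2,-79,112],[-90,0,25])
for n in ('wrist','side'):
    c=imaging.camera_info(n); p,d=imaging.grab_frame(n); np.savez(n+'5.npz',p=p,d=d,**c)
    if n=='wrist': cv2.imwrite('pics/wrist5.png',cv2.resize(p[120:330,180:380],None,fx=2.8,fy=2.8,interpolation=cv2.INTER_CUBIC)[:,:,::-1])
    else: cv2.imwrite('pics/side5.png',cv2.resize(p[230:300,240:320],None,fx=7,fy=7,interpolation=cv2.INTER_CUBIC)[:,:,::-1])
E
```

```text
time_s: 6.55
ee_pos: [529.7, -78.6, 111.9]
ee_rot: [-90.0, -0.0, 25.1]
force: [0.4, -0.0, -0.2]
gripper_width: 22.7
t 6.55 pos [529.7 -78.6 111.9] rot [-90.   -0.   25.1] F [ 0.4 -0.  -0.2] T [ 0.16 -0.11  0.02] w 22.7 q [ -10.   20.  103.    0.   57. -125.]
delta cm [ 0.03 -0.01 -0.05] twist [-0.   0.1  0. ]
```

View pics/wrist5.png

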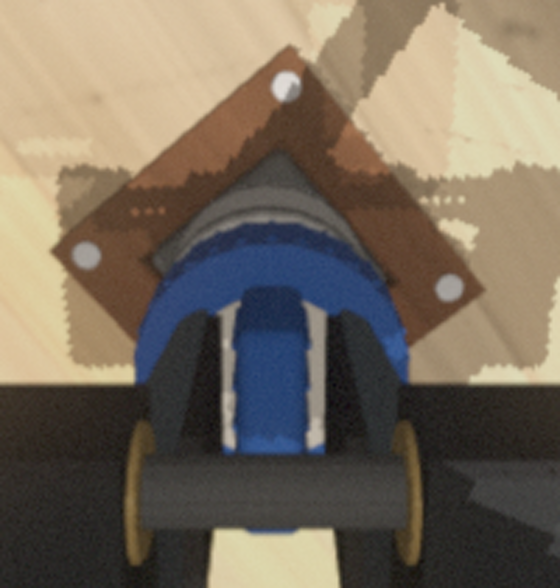

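View pics/side5.png

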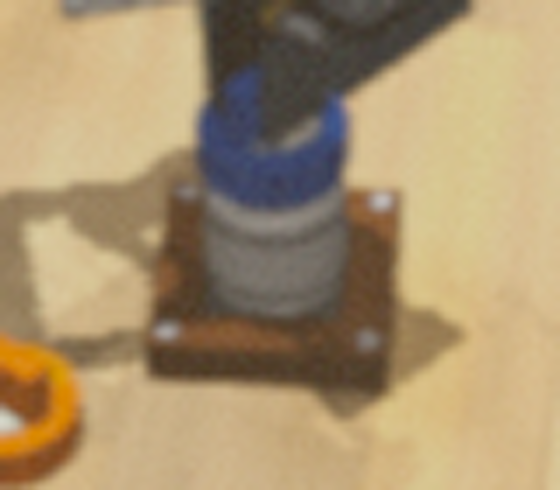

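```bash
python3 - <<'E'
from h import *
w=load('wrist5.npz')
for q in [(265,395),(280,395),(227,350),(318,345),(160,330),(270,255)]:
    u=round(q[0]/2.8+180); v=round(q[1]/2.8+120); print(q,withdepth(w,u,v,np.median(w['d'][v-1:v+2,u-1:u+2])).round(1))
E
```

```text
(265, 395) [522.3 -83.3 136.7]
(280, 395) [521.3 -80.7 136.2]
(227, 350) [529.  -90.5 106.6]
(318, 345) [518.6 -71.7 106.7]
(160, 330) [ 531.4 -106.5  106. ]
(270, 255) [504.2 -91.3 106.2]
```

The lid dropped level: its flat top measures 106.5 on every side, exactly as expected. Now I'll regrip 1 mm lower and screw forward.

```bash

python3 -m pendant '[{"delta_pos":[0,0.1,0],"twist":[0,0,0],"grip":0},{"delta_pos":[0,0.1,0],"twist":[0,0,0],"grip":0},{"delta_pos":[0,0.1,0],"twist":[0,0,0],"grip":0},{"delta_pos":[0,0.1,0],"twist":[0,0,0],"grip":0},{"delta_pos":[0,0.1,0],"twist":[0,0,0],"grip":0}]' 20
python3 -m pendant '[{"delta_pos":[0,0,0],"twist":[0,4,0],"grip":0},{"delta_pos":[0,0,0],"twist":[0,10,0],"grip":0},{"delta_pos":[0,0,0],"twist":[0,16,0],"grip":0},{"delta_pos":[0,0,0],"twist":[0,22,0],"grip":0},{"delta_pos":[0,0,0],"twist":[0,28,0],"grip":0}]'
python3 -c "
from h import *
goto([529.8,-78.8,111],[-90,0,-4.3])"
```

```text
time_s: 7.15
ee_pos: [529.7, -78.9, 110.8]
ee_rot: [-90.0, 0.0, 25.1]
force: [0.5, -1.2, -1.2]
gripper_width: 13.7
time_s: 7.65
ee_pos: [529.5, -78.5, 110.9]
ee_rot: [-90.0, 0.0, -3.2]
force: [0.2, 0.0, -0.6]
gripper_width: 13.7
t 7.65 pos [529.5 -78.5 110.9] rot [-90.    0.   -3.2] F [ 0.2  0.  -0.6] T [ 0.06 -0.14 -0.04] w 13.7 q [-10.  20. 104.   0.  57. -97.]
delta cm [ 0.03 -0.01 -0.03] twist [-0.   1.1 -0. ]
```

```bash

python3 -m pendant '[{"delta_pos":[0,0.05,0],"twist":[0,6,0],"grip":0},{"delta_pos":[0,0.12,0],"twist":[0,13,0],"grip":0},{"delta_pos":[0,0.19,0],"twist":[0,20,0],"grip":0},{"delta_pos":[0,0.26,0],"twist":[0,27,0],"grip":0},{"delta_pos":[0,0.32,0],"twist":[0,34,0],"grip":0}]'
python3 -c "
from h import *
goto([529.8,-78.8,107.7],[-90,0,-52.3])"
```

```text
time_s: 8.15
ee_pos: [529.5, -78.5, 107.7]
ee_rot: [-90.0, 0.0, -37.2]
force: [0.4, 0.6, -1.1]
gripper_width: 13.8
t 8.15 pos [529.5 -78.5 107.7] rot [-90.    0.  -37.2] F [ 0.4  0.6 -1.1] T [ 0.03 -0.1   0.02] w 13.8 q [-10.  20. 104.   0.  56. -62.]
delta cm [ 0.04 -0.   -0.  ] twist [-0.  15.1 -0. ]
```

```bash

python3 -m pendant '[{"delta_pos":[0,0,0],"twist":[0,4,0],"grip":0},{"delta_pos":[0,0,0],"twist":[0,8,0],"grip":0},{"delta_pos":[0,0,0],"twist":[0,11,0],"grip":0},{"delta_pos":[0,0,0],"twist":[0,13,0],"grip":0},{"delta_pos":[0,0,0],"twist":[0,14,0],"grip":0}]'
python3 -c "
from h import *
goto([529.8,-78.8,107.7],[-90,0,-52.3])"
python3 -m pendant '[{"delta_pos":[0,0,0],"twist":[0,0.8,0],"grip":0},{"delta_pos":[0,0,0],"twist":[0,1.6,0],"grip":0},{"delta_pos":[0,0,0],"twist":[0,2.4,0],"grip":0},{"delta_pos":[0,0,0],"twist":[0,3.2,0],"grip":0},{"delta_pos":[0,0,0],"twist":[0,4,0],"grip":0}]'
python3 -c "
from h import *
goto([529.8,-78.8,107.7],[-90,0,-52.3])"
```

```text
time_s: 8.65
ee_pos: [529.6, -78.5, 107.7]
ee_rot: [-90.0, 0.0, -51.0]
force: [-0.2, 1.1, -2.0]
gripper_width: 13.6
t 8.65 pos [529.6 -78.5 107.7] rot [-90.   0. -51.] F [-0.2  1.1 -2. ] T [ 0.24 -0.23  0.04] w 13.6 q [-10.  20. 104.   0.  56. -49.]
delta cm [ 0.04 -0.   -0.  ] twist [-0.   1.3 -0. ]
time_s: 9.15
ee_pos: [530.1, -78.7, 107.7]
ee_rot: [-90.0, -0.0, -54.9]
force: [2.1, 2.0, -2.7]
gripper_width: 14.1
t 9.15 pos [530.1 -78.7 107.7] rot [-90.   -0.  -54.9] F [ 2.1  2.  -2.7] T [ 0.38 -0.44  0.37] w 14.1 q [-10.  20. 104.   0.  56. -45.]
delta cm [-0.01  0.   -0.03] twist [-0.  -2.6  0. ]
```

Torque about z has risen from about 0.04 to 0.37 N m near yaw -55, which is the stop at work. I'll press 2° more to confirm.

```bash

python3 -m pendant '[{"delta_pos":[0,0,0],"twist":[0,0.5,0],"grip":0},{"delta_pos":[0,0,0],"twist":[0,1,0],"grip":0},{"delta_pos":[0,0,0],"twist":[0,1.5,0],"grip":0},{"delta_pos":[0,0,0],"twist":[0,2,0],"grip":0},{"delta_pos":[0,0,0],"twist":[0,2,0],"grip":0}]' 30
python3 - <<'E'
from h import *
goto([529.8,-78.8,107.7],[-90,0,-52.3])
n='wrist';c=imaging.camera_info(n); p,d=imaging.grab_frame(n); np.savez(n+'6.npz',p=p,d=d,**c)
cv2.imwrite('pics/wrist6.png',cv2.resize(p[120:330,180:380],None,fx=2.8,fy=2.8,interpolation=cv2.INTER_CUBIC)[:,:,::-1])
E
```

```text
time_s: 9.65
ee_pos: [530.1, -78.5, 107.8]
ee_rot: [-90.0, -0.0, -56.9]
force: [3.3, 2.7, -2.4]
gripper_width: 14.3
t 9.65 pos [530.1 -78.5 107.8] rot [-90.   -0.  -56.9] F [ 3.3  2.7 -2.4] T [ 0.8  -0.68  0.75] w 14.3 q [-10.  20. 104.   0.  56. -43.]
delta cm [ 0.01  0.01 -0.04] twist [-0.  -4.6  0. ]
```

View pics/wrist6.png

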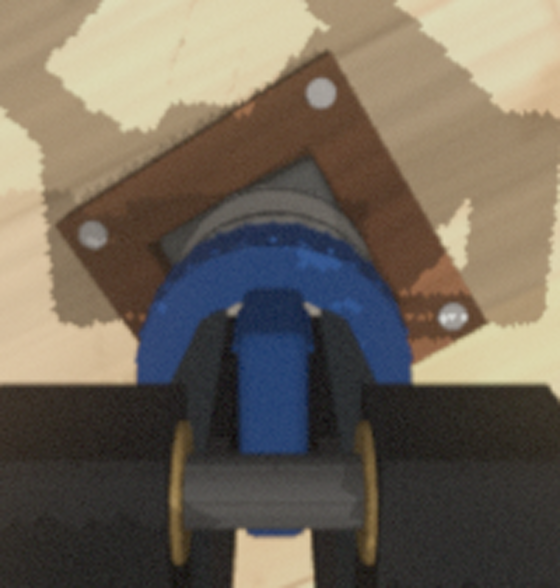

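```bash

python3 -m pendant '[{"delta_pos":[0,0,0],"twist":[0,-1,0],"grip":0},{"delta_pos":[0,0,0],"twist":[0,-2,0],"grip":0},{"delta_pos":[0,0,0],"twist":[0,-2.5,0],"grip":0},{"delta_pos":[0,0,0],"twist":[0,-2.5,0],"grip":0},{"delta_pos":[0,0,0],"twist":[0,-2.5,0],"grip":0}]' 40
python3 - <<'E'
from h import *
goto([529.8,-78.8,107.7],[-90,0,-52.3])
w=load('wrist6.npz')
for q in [(265,395),(280,395),(232,312),(315,312),(160,350),(270,265)]:
    u=round(q[0]/2.8+180); v=round(q[1]/2.8+120); print(q,withdepth(w,u,v,np.median(w['d'][v-1:v+2,u-1:u+2])).round(1))
g=lambda a,z:onz(w,(a[0]+.5)/2.8+179.5,(a[1]+.5)/2.8+119.5,z)
for n,a,b,z in [('wing',(275,332),(275,532),135.3),('wingL',(240,335),(242,450),135.3),('wingR',(308,335),(305,450),135.3),('recess L',(155,245),(308,155),22),('recess R',(308,155),(368,260),22),('stand',(58,222),(327,52),22),('standR',(327,52),(485,322),22)]:
    d=g(b,z)-g(a,z); print(n,np.degrees(np.arctan2(d[1],d[0])).round(1))
E
```

```text
time_s: 10.2
ee_pos: [529.6, -78.9, 107.9]
ee_rot: [-90.0, 0.0, -54.5]
force: [2.2, 2.1, 0.5]
gripper_width: 13.8
t 10.2 pos [529.6 -78.9 107.9] rot [-90.    0.  -54.5] F [2.2 2.1 0.5] T [ 0.59 -0.37  0.06] w 13.8 q [-10.  20. 104.  -0.  56. -45.]
delta cm [0.   0.02 0.03] twist [ 0.  -2.2 -0. ]
(265, 395) [523.8 -71.8 133.5]
(280, 395) [526.1 -70.3 133.5]
(232, 312) [513.6 -70.4 104.4]
(315, 312) [529.  -60.3 104.5]
(160, 350) [504.8 -88.1 103.2]
(270, 265) [514.8 -57.2 103.6]
wing -56.9
wingL -56.6
wingR -57.6
recess L 63.8
recess R -26.8
stand 64.9
standR -25.1
```

At the stop, the wing yaw was -57 and the foot edge about -27, so the lid angle is about -27 to -30. The flat top is at about 103.5, against 103.3 expected at home. The lid is fully home and the torque is relieved. I'll lift slowly.

```bash

python3 -m pendant '[{"delta_pos":[0,-0.2,0],"twist":[0,0,0],"grip":0},{"delta_pos":[0,-0.5,0],"twist":[0,0,0],"grip":0},{"delta_pos":[0,-1,0],"twist":[0,0,0],"grip":0},{"delta_pos":[0,-1.5,0],"twist":[0,0,0],"grip":0},{"delta_pos":[0,-2,0],"twist":[0,0,0],"grip":0}]'
python3 -c "
from h import *
goto([529.8,-78.8,160],[-90,0,-52.3])"
python3 -m pendant '[{"delta_pos":[0,-0.8,0],"twist":[0,0,0],"grip":0},{"delta_pos":[0,-1.6,0],"twist":[0,0,0],"grip":0},{"delta_pos":[0,-2.4,0],"twist":[0,0,0],"grip":0},{"delta_pos":[0,-3,0],"twist":[0,0,0],"grip":0},{"delta_pos":[0,-3,0],"twist":[0,0,0],"grip":0}]'
python3 - <<'E'
from h import *
goto([592,208,160],[-90,0,-54.5])
t0=load('top0.npz')
for n in ('side','top'):
    c=imaging.camera_info(n); p,d=imaging.grab_frame(n); np.savez(n+'7.npz',p=p,d=d,**c)
    if n=='side': cv2.imwrite('pics/side7.png',cv2.resize(p[120:300,200:360],None,fx=3.3,fy=3.3,interpolation=cv2.INTER_CUBIC)[:,:,::-1])
    else: cv2.imwrite('pics/top7.png',p[:,:,::-1])
E
```

```text
time_s: 10.7
ee_pos: [529.0, -79.1, 128.0]
ee_rot: [-90.1, 0.0, -54.4]
force: [0.3, -1.0, -4.9]
gripper_width: 13.7
t 10.7 pos [529.  -79.1 128. ] rot [-90.1   0.  -54.4] F [ 0.3 -1.  -4.9] T [-0.02 -0.09 -0.03] w 13.7 q [-10.  19. 102.  -0.  59. -45.]
delta cm [ 0.02 -3.2   0.07] twist [ 0.1 -2.1 -0. ]
time_s: 11.2
ee_pos: [530.4, -78.9, 159.0]
ee_rot: [-89.9, -0.1, -54.4]
force: [-0.6, 0.5, -5.0]
gripper_width: 13.9
t 11.2 pos [530.4 -78.9 159. ] rot [-89.9  -0.1 -54.4] F [-0.6  0.5 -5. ] T [ 0.02 -0.2  -0.02] w 13.9 q [-10.  17. 100.  -0.  63. -45.]
delta cm [-19.75  -0.1   21.71] twist [-0.1  0.1  0.1]
```

View pics/side7.png

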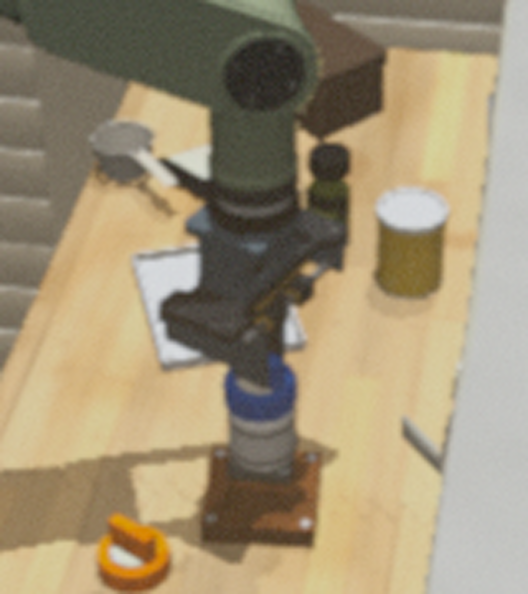

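View pics/top7.png

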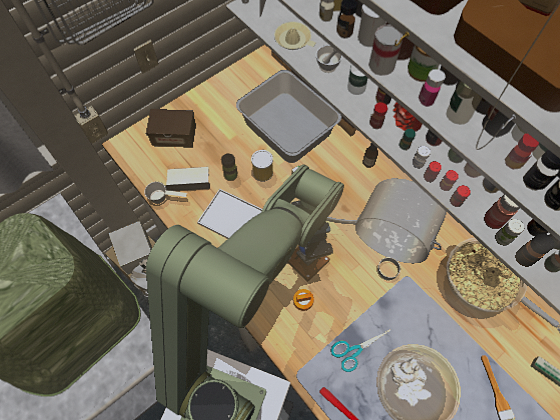

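The side crop shows the closed canister clear of the stand, upright, with the lid carrying it; the weight reads about 5 N in all. I'll carry it to the tray.

```bash

python3 -m pendant '[{"delta_pos":[-0.7,0,0.7],"twist":[0,0,0],"grip":0},{"delta_pos":[-2.1,0,2.2],"twist":[0,0,0],"grip":0},{"delta_pos":[-3.8,0,4],"twist":[0,0,0],"grip":0},{"delta_pos":[-5.5,0,5.8],"twist":[0,0,0],"grip":0},{"delta_pos":[-7.5,0,8],"twist":[0,0,0],"grip":0}]'
python3 -m pendant '[{"delta_pos":[-2.1,0,2.2],"twist":[0,0,0],"grip":0},{"delta_pos":[-4.1,0,4.4],"twist":[0,0,0],"grip":0},{"delta_pos":[-6.2,0,6.6],"twist":[0,0,0],"grip":0},{"delta_pos":[-8.2,0,8.8],"twist":[0,0,0],"grip":0},{"delta_pos":[-9.9,0,10.6],"twist":[0,0,0],"grip":0}]'
python3 - <<'E'
from h import *
goto([588,212,160],[-90,0,-54.4])
E
```

```text
time_s: 11.8
ee_pos: [550.8, 30.0, 157.2]
ee_rot: [-90.1, 0.0, -54.5]
force: [1.3, -0.4, -5.0]
gripper_width: 13.6
time_s: 12.3
ee_pos: [579.5, 173.4, 157.0]
ee_rot: [-90.0, 0.1, -54.4]
force: [-0.4, -0.8, -5.8]
gripper_width: 13.7
t 12.3 pos [579.5 173.4 157. ] rot [-90.    0.1 -54.4] F [-0.4 -0.8 -5.8] T [-0.   -0.15  0.05] w 13.7 q [ 16.  23.  91.   0.  66. -20.]
delta cm [-2.64 -0.3   2.94] twist [ 0.   0.  -0.1]
```

```bash

python3 -m pendant '[{"delta_pos":[-1.2,0,1.3],"twist":[0,0,0],"grip":0},{"delta_pos":[-2.1,0,2.3],"twist":[0,0,0],"grip":0},{"delta_pos":[-2.6,0,2.9],"twist":[0,0,0],"grip":0},{"delta_pos":[-2.6,0,2.9],"twist":[0,0,0],"grip":0},{"delta_pos":[-2.6,0,2.9],"twist":[0,0,0],"grip":0}]'
python3 - <<'E'
from h import *
goto([588,212,120],[-90,0,-54.4])
for n in ('wrist','side'):
    c=imaging.camera_info(n); p,d=imaging.grab_frame(n); np.savez(n+'8.npz',p=p,d=d,**c)
    cv2.imwrite(f'pics/{n}8.png',p[:,:,::-1])
E
```

```text
time_s: 12.8
ee_pos: [588.0, 208.2, 157.6]
ee_rot: [-90.1, -0.0, -54.4]
force: [0.4, -0.6, -5.5]
gripper_width: 13.9
t 12.8 pos [588.  208.2 157.6] rot [-90.1  -0.  -54.4] F [ 0.4 -0.6 -5.5] T [ 0.04 -0.06 -0.06] w 13.9 q [ 18.  25.  88.  -0.  67. -17.]
delta cm [-0.32  3.76  0.22] twist [ 0.1 -0.   0. ]
```

View pics/wrist8.png

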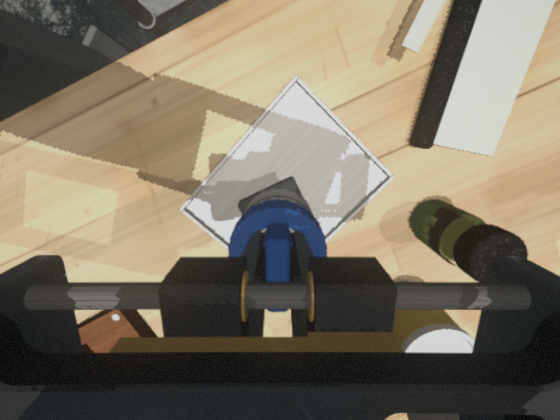

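View pics/side8.png

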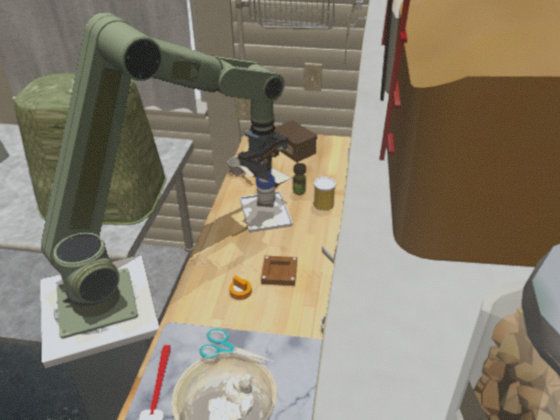

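```bash
python3 - <<'E'
from h import *
w=load('wrist8.npz'); A,B,C=[onz(w,*q,14) for q in [(298,78),(393,177),(181,209)]]
print(A.round(1),B.round(1),C.round(1),'centre',((B+C)/2).round(1))
for p,q in((A,B),(A,C)): d=q-p; print(np.linalg.norm(d),np.degrees(np.arctan2(d[1],d[0])))
goto([0,0,0],[-90,0,-54.4])
E
```

```text
[531.2 322.   14. ] [673.7 302.8  14. ] [505.  137.9  14. ] centre [589.3 220.4  14. ]
143.80719858374115 -7.677509037713742
185.92664839057193 -98.09980845758406
t 12.9 pos [588.1 207.9 157.8] rot [-90.   -0.  -54.5] F [ 0.1 -0.7 -4.6] T [ 0.04 -0.12  0.04] w 13.7 q [ 18.  25.  88.  -0.  67. -17.]
delta cm [-17.25  15.8  -59.94] twist [ 0.  -0.1  0. ]
```

The tray centre is about (589, 217): the wrist view gives (589, 220) and the top view (588.5, 217). I'll centre over it and descend.

```bash

python3 -m pendant '[{"delta_pos":[-0.35,0.6,0.3],"twist":[0,0,0],"grip":0},{"delta_pos":[-0.7,1.6,0.6],"twist":[0,0,0],"grip":0},{"delta_pos":[-0.7,2.8,0.6],"twist":[0,0,0],"grip":0},{"delta_pos":[-0.7,3.9,0.6],"twist":[0,0,0],"grip":0},{"delta_pos":[-0.7,4.5,0.6],"twist":[0,0,0],"grip":0}]'
python3 - <<'E'
from h import *
goto([589,217,107],[-90,0,-54.4])
for n in ('wrist',):
    c=imaging.camera_info(n); p,d=imaging.grab_frame(n); np.savez(n+'9.npz',p=p,d=d,**c)
    cv2.imwrite(f'pics/{n}9.png',p[:,:,::-1])
goto([589,217,107],[-90,0,-54.4])
E
```

```text
time_s: 13.4
ee_pos: [588.0, 217.8, 110.5]
ee_rot: [-90.2, 0.0, -54.4]
force: [-1.7, 0.2, -4.8]
gripper_width: 14.0
t 13.4 pos [588.  217.8 110.5] rot [-90.2   0.  -54.4] F [-1.7  0.2 -4.8] T [ 0.   -0.11 -0.02] w 14.0 q [ 19.  27.  91.  -0.  62. -16.]
delta cm [0.12 0.35 0.04] twist [ 0.2 -0.  -0. ]
t 13.45 pos [587.8 217.6 110. ] rot [-90.2   0.1 -54.4] F [-0.5  0.3 -6. ] T [ 0.06 -0.06  0.03] w 13.5 q [ 19.  27.  91.  -0.  62. -16.]
delta cm [0.12 0.3  0.06] twist [ 0.2 -0.  -0.1]
```

View pics/wrist9.png

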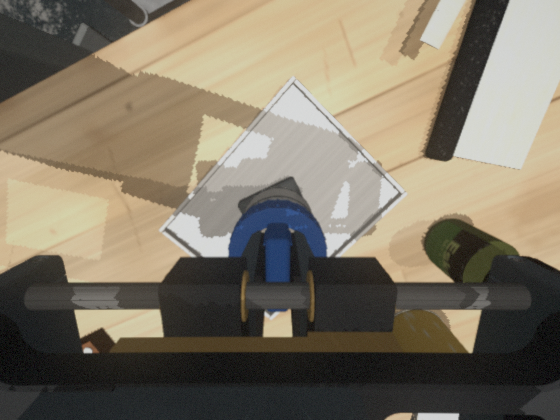

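The foot corner at (292,178) is well inside the tray corners at (294,80), (404,192), (162,229) and (272,318). I'll lower gently in 0.5 mm rows.

```bash

python3 -m pendant '[{"delta_pos":[0,0.05,0],"twist":[0,0,0],"grip":0},{"delta_pos":[0,0.1,0],"twist":[0,0,0],"grip":0},{"delta_pos":[0,0.15,0],"twist":[0,0,0],"grip":0},{"delta_pos":[0,0.2,0],"twist":[0,0,0],"grip":0},{"delta_pos":[0,0.25,0],"twist":[0,0,0],"grip":0}]'
python3 -c "
from h import *
goto([589,217,107],[-90,0,-54.4])"
```

```text
time_s: 13.95
ee_pos: [589.2, 218.2, 110.5]
ee_rot: [-90.0, -0.0, -54.4]
force: [0.1, 0.8, -5.8]
gripper_width: 14.1
t 13.95 pos [589.2 218.2 110.5] rot [-90.   -0.  -54.4] F [ 0.1  0.8 -5.8] T [ 0.07 -0.09  0.02] w 14.1 q [ 19.  27.  91.  -0.  62. -16.]
delta cm [ 0.09  0.35 -0.09] twist [-0. -0.  0.]
```

```bash

python3 -m pendant '[{"delta_pos":[0,0.05,0],"twist":[0,0,0],"grip":0},{"delta_pos":[0,0.1,0],"twist":[0,0,0],"grip":0},{"delta_pos":[0,0.15,0],"twist":[0,0,0],"grip":0},{"delta_pos":[0,0.2,0],"twist":[0,0,0],"grip":0},{"delta_pos":[0,0.2,0],"twist":[0,0,0],"grip":0}]'
python3 -c "
from h import *
goto([589,217,107],[-90,0,-54.4])"
python3 -m pendant '[{"delta_pos":[0,0.04,0],"twist":[0,0,0],"grip":0},{"delta_pos":[0,0.08,0],"twist":[0,0,0],"grip":0},{"delta_pos":[0,0.12,0],"twist":[0,0,0],"grip":0},{"delta_pos":[0,0.15,0],"twist":[0,0,0],"grip":0},{"delta_pos":[0,0.15,0],"twist":[0,0,0],"grip":0}]'
python3 -c "
from h import *
goto([589,217,107],[-90,0,-54.4])"
```

```text
time_s: 14.45
ee_pos: [589.0, 218.1, 108.1]
ee_rot: [-90.0, -0.0, -54.4]
force: [-0.4, -0.6, -4.7]
gripper_width: 13.6
t 14.45 pos [589.  218.1 108.1] rot [-90.   -0.  -54.4] F [-0.4 -0.6 -4.7] T [ 0.   -0.09 -0.01] w 13.6 q [ 19.  28.  91.  -0.  61. -16.]
delta cm [ 0.09  0.11 -0.06] twist [ 0. -0.  0.]
time_s: 14.95
ee_pos: [589.0, 218.2, 106.8]
ee_rot: [-90.0, -0.0, -54.4]
force: [-1.1, -0.7, -4.0]
gripper_width: 13.5
t 14.95 pos [589.  218.2 106.8] rot [-90.   -0.  -54.4] F [-1.1 -0.7 -4. ] T [-0.   -0.07 -0.02] w 13.5 q [ 19.  28.  91.  -0.  61. -16.]
delta cm [ 0.09 -0.02 -0.07] twist [ 0. -0.  0.]
```

```bash

python3 -m pendant '[{"delta_pos":[0,0.03,0],"twist":[0,0,0],"grip":0},{"delta_pos":[0,0.06,0],"twist":[0,0,0],"grip":0},{"delta_pos":[0,0.09,0],"twist":[0,0,0],"grip":0},{"delta_pos":[0,0.1,0],"twist":[0,0,0],"grip":0},{"delta_pos":[0,0.1,0],"twist":[0,0,0],"grip":0}]'
python3 -c "
from h import *
goto([589,217,107],[-90,0,-54.4])"
```

```text
time_s: 15.45
ee_pos: [589.5, 218.3, 106.2]
ee_rot: [-89.9, -0.0, -54.4]
force: [0.1, -0.6, -0.6]
gripper_width: 14.0
t 15.45 pos [589.5 218.3 106.2] rot [-89.9  -0.  -54.4] F [ 0.1 -0.6 -0.6] T [-0.01 -0.18 -0.02] w 14.0 q [ 19.  28.  91.  -0.  61. -16.]
delta cm [ 0.08 -0.08 -0.11] twist [-0.1 -0.   0. ]
```

The downward load has gone from about 5 N to 0.6 N, so the canister is standing. I'll ease down a little more and then open.

```bash

python3 -m pendant '[{"delta_pos":[0,0.03,0],"twist":[0,0,0],"grip":0},{"delta_pos":[0,0.03,0],"twist":[0,0,0],"grip":0},{"delta_pos":[0,0.03,0],"twist":[0,0,0],"grip":0},{"delta_pos":[0,0.03,0],"twist":[0,0,0],"grip":0},{"delta_pos":[0,0.03,0],"twist":[0,0,0],"grip":0}]' 15
python3 -c "
from h import *
goto([589,217,107],[-90,0,-54.4])"
python3 -m pendant '[{"delta_pos":[0,0.03,0],"twist":[0,0,0],"grip":20},{"delta_pos":[0,0.03,0],"twist":[0,0,0],"grip":25},{"delta_pos":[0,0.03,0],"twist":[0,0,0],"grip":30},{"delta_pos":[0,0.03,0],"twist":[0,0,0],"grip":45},{"delta_pos":[0,0.03,0],"twist":[0,0,0],"grip":55}]'
python3 - <<'E'
from h import *
goto([589,217,107],[-90,0,-54.4])
n='wrist'; c=imaging.camera_info(n); p,d=imaging.grab_frame(n); np.savez(n+'10.npz',p=p,d=d,**c)
cv2.imwrite(f'pics/{n}10.png',p[:,:,::-1])
E
```

```text
time_s: 15.95
ee_pos: [589.3, 218.2, 105.6]
ee_rot: [-90.0, -0.0, -54.4]
force: [0.7, -0.0, 0.3]
gripper_width: 14.0
t 15.95 pos [589.3 218.2 105.6] rot [-90.   -0.  -54.4] F [ 0.7 -0.   0.3] T [-0.07 -0.29  0.01] w 14.0 q [ 19.  28.  91.  -0.  61. -16.]
delta cm [ 0.08 -0.14 -0.09] twist [-0. -0.  0.]
time_s: 16.45
ee_pos: [589.0, 218.2, 105.1]
ee_rot: [-90.0, 0.0, -54.4]
force: [-0.1, -0.0, -0.2]
gripper_width: 40.0
t 16.45 pos [589.  218.2 105.1] rot [-90.    0.  -54.4] F [-0.1 -0.  -0.2] T [ 0.06 -0.14  0.03] w 40.0 q [ 19.  28.  91.  -0.  61. -16.]
delta cm [ 0.1  -0.19 -0.07] twist [ 0. -0. -0.]
```

View pics/wrist10.png

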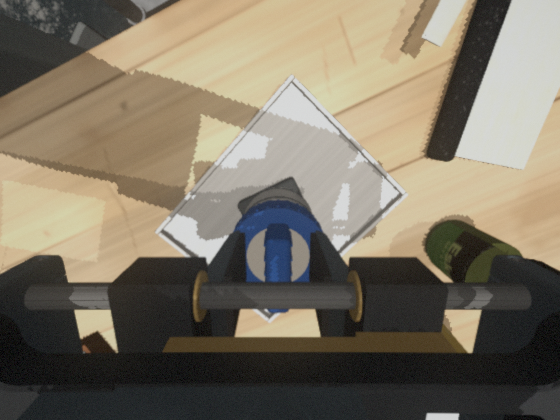

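The grip is open at 40 mm, clear of the wing on both sides, and the canister stands inside the tray. I'll retreat straight up.

```bash

python3 -m pendant '[{"delta_pos":[0,-0.5,0],"twist":[0,0,0],"grip":60},{"delta_pos":[0,-2,0],"twist":[0,0,0],"grip":60},{"delta_pos":[0,-4.5,0],"twist":[0,0,0],"grip":60},{"delta_pos":[0,-8,0],"twist":[0,0,0],"grip":60},{"delta_pos":[0,-12,0],"twist":[0,0,0],"grip":60}]'
python3 -m pendant '[{"delta_pos":[-3,-3,0],"twist":[0,0,0],"grip":60},{"delta_pos":[-3,-3,0],"twist":[0,0,0],"grip":60},{"delta_pos":[-3,-3,0],"twist":[0,0,0],"grip":60},{"delta_pos":[-3,-3,0],"twist":[0,0,0],"grip":60},{"delta_pos":[-3,-3,0],"twist":[0,0,0],"grip":60}]'
python3 - <<'E'
from h import *
goto([589,217,107],[-90,0,-54.4])
for n in ('wrist','side','top'):
    c=imaging.camera_info(n); p,d=imaging.grab_frame(n); np.savez(n+'11.npz',p=p,d=d,**c)
    cv2.imwrite(f'pics/{n}11.png',p[:,:,::-1])
E
```

```text
time_s: 17.0
ee_pos: [588.4, 218.0, 225.8]
ee_rot: [-90.1, 0.0, -54.4]
force: [-0.3, -0.3, 0.9]
gripper_width: 54.5
time_s: 17.5
ee_pos: [571.2, 241.8, 253.5]
ee_rot: [-90.2, 0.0, -54.5]
force: [-0.1, -0.8, 0.3]
gripper_width: 54.5
t 17.5 pos [571.2 241.8 253.5] rot [-90.2   0.  -54.5] F [-0.1 -0.8  0.3] T [ 0.03 -0.13 -0.04] w 54.5 q [ 22.  21.  79.  -0.  79. -14.]
delta cm [ 3.06 14.64  0.05] twist [ 0.2 -0.1 -0. ]
```

View pics/wrist11.png

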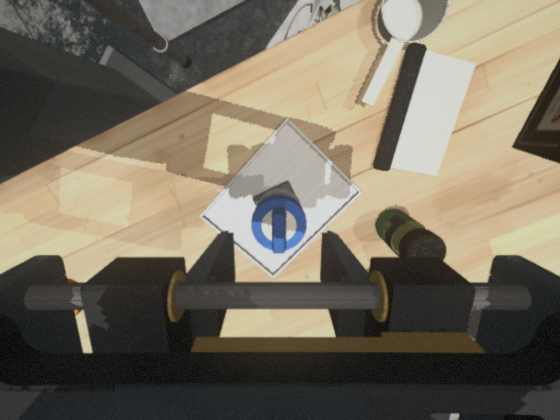

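View pics/side11.png

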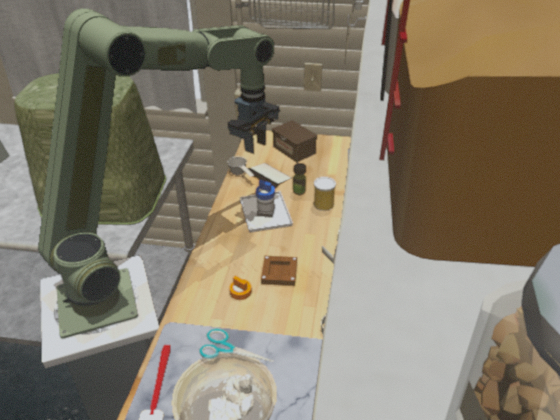

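View pics/top11.png

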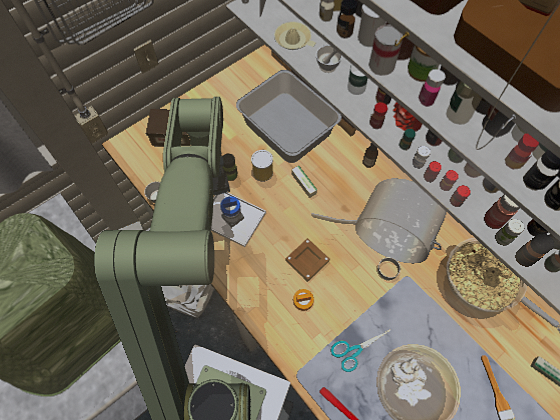

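```bash
python3 - <<'E'
from h import *
w=load('wrist11.npz'); p=w['p']
T=np.array([onz(w,*q,14) for q in [(289,119),(359,190),(275,275),(202,216)]]); print(T.round(1).tolist(),T.mean(0).round(1))
a=cv2.resize(p[160:290,190:370],None,fx=4.4,fy=4.4,interpolation=cv2.INTER_CUBIC); cv2.imwrite('pics/cw11.png',a[:,:,::-1])
for q in [(279,222),(278,235),(265,222),(292,222),(258,215),(300,215)]: print(q,withdepth(w,*q,w['d'][q[1],q[0]]).round(1))
E
```

```text
[[530.7, 323.4, 14.0], [669.5, 303.4, 14.0], [650.1, 123.0, 14.0], [506.8, 139.1, 14.0]] [589.3 222.2  14. ]
(279, 222) [581.7 228.9 132.4]
(278, 235) [589.4 216.3 132. ]
(265, 222) [574.2 211.5 102.4]
(292, 222) [600.  229.4 101.2]
(258, 215) [563.  213.3 101. ]
(300, 215) [602.6 241.6 100.9]
```

View pics/cw11.png

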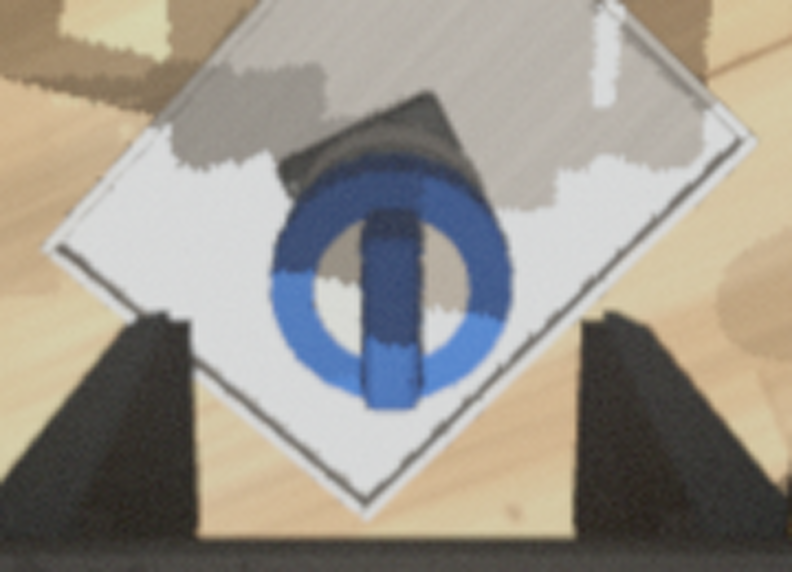

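```bash
python3 - <<'E'
from h import *
w=load('wrist11.npz'); g=lambda a,z:onz(w,(a[0]+.5)/4.4+189.5,(a[1]+.5)/4.4+159.5,z)
for n,a,b,z in [('foot1',(279,163),(432,93),20),('foot2',(432,93),(487,200),20),('wing',(391,240),(392,408),133.3),('wL',(363,245),(366,405),133.3),('wR',(422,245),(418,405),133.3)]:
    A,B=g(a,z),g(b,z);d=B-A; print(n,A.round(1),B.round(1),np.linalg.norm(d).round(1),np.degrees(np.arctan2(d[1],d[0])).round(1))
E
```

```text
foot1 [551.1 208.4  20. ] [577.9 255.7  20. ] 54.3 60.5
foot2 [577.9 255.7  20. ] [613.3 237.7  20. ] 39.7 -27.0
wing [576.1 235.8 133.3] [601.4 200.8 133.3] 43.2 -54.1
wL [571.4 230.9 133.3] [595.7 197.8 133.3] 41.1 -53.7
wR [582.8 239.  133.3] [606.1 205.2 133.3] 41.1 -55.4
```

```bash
python3 - <<'E'
from h import *
a=load('side0.npz')['p'].astype(int); b=load('side11.npz')['p'].astype(int)
for n,(x0,x1,y0,y1) in dict(drum=(312,338,176,212),herb=(290,308,162,196),orange=(240,255,278,298)).items(): print(n,abs(a[y0:y1,x0:x1]-b[y0:y1,x0:x1]).mean().round(1))
a=load('top0.npz')['p'].astype(int); b=load('top11.npz')['p'].astype(int)
for n,(x0,x1,y0,y1) in dict(drum=(250,274,150,182),butter=(288,320,164,198),ring=(374,402,256,282)).items(): print(n,abs(a[y0:y1,x0:x1]-b[y0:y1,x0:x1]).mean().round(1))
from workcell import job
print(state()['time_s'],state()['force'].round(1)); print(job.job_done())
E
```

```text
drum 4.6
herb 5.2
orange 4.1
drum 2.9
butter 3.5
ring 3.4
17.65 [-0.3  0.5 -0.2]
the job is handed in; nothing more can be done
None
```

The job is handed in at 17.65 s of the 48 s, with the closed canister standing upright on the tray and the gripper clear of it.

**What I did:**
- **Drop:** I gripped the blue wing and turned the lid back to about +50°. I lowered it 9.5 mm until it dropped level into the thread (flat top at 106.5 mm, as expected).
- **Screw home:** I regripped and turned it clockwise, following it down 3.2 mm, until the stop showed as 0.75 N m of torque. I eased that off before lifting.
- **Place:** I lifted the canister about 50 mm, carried it to the tray, lowered it until the tray took its weight, then opened the gripper and backed off straight up.

**Last checks:**
- **Height:** the lid's flat top is at about 101 mm on the tray, which matches fully home (101.3 mm).
- **Lid angle:** it reads about -25° to -27° by camera against the -27° stop. The two foot edges I measured disagree by 2.5°, so this is only good to a couple of degrees.
- **Position:** the foot is well inside the rim, with the canister near (589, 218) and the tray centre near (589, 220). Early tray corner readings from the side view were up to 30 mm off. I went by the wrist view, which agreed with the top view on the centre to within about 5 mm.
- **Other things:** the drum, herb jar, butter, steel ring and orange lid show no change in the before and after pictures. I did not compare the scraper and measuring cup by numbers; they look in place in the last pictures.

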